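# Draw a portioning fence into line with its tapered locking pin

## Task

The fence of the dough-portioning guide has slipped, so the hole in its tongue no longer lines up with the hole in the bridge plate above it. Take the tapered locking pin out of its stand, gently feel its tip through both holes and press it home until its collar sits flat on the bridge plate, so that the pin itself pulls the fence into line; never force it, and let go. Do not push the guide or the fence with the gripper, and leave the stack of foil cups, the filled cup and the ribbed ring alone.

Things in the scene. Friction and masses are not known exactly. Their poses are not given: they have to be found in the camera images.
- guide: Portioning guide, fixed to the worktop; origin on the worktop under the bridge hole, z up, +x over the white cutting board to the upright fence 96 mm away. The fence's tongue (8 mm thick, with a 24 mm through hole) lies 2 mm under the bridge plate; its hole has slipped 9 to 10 mm level out of line; the direction and amount are not measured. It slides level, never turns, and yields to about 6 N per direction.
- guide_hole (a point): Centre of the upper mouth of the round 24 mm hole in the steel bridge plate (90 x 90 mm, 8 mm thick, level, top 78 mm above the worktop, on two side walls); axes as guide. The tongue's top lies 10 mm below this point, its underside 18 mm below; from there it is open to 73 mm below. The bridge hole's rim has a 1 mm lead-in, the tongue's none. The tongue stays where it is pushed.
- pin_grip (a point): Centre of the grip of the loose tapered pin (150 g), where to grasp it: a black square grip, 24 x 24 mm in cross-section and 45 mm high, sides along its x and y axes, z up along the pin. This point is 30 mm above the underside of the collar (grip spans 5 to 50 mm above that underside). The pin starts upright in its stand.
- pin_collar (a point): Centre of the underside of the pin's round steel collar (36 mm across, 5 mm thick), 30 mm below pin_grip; it comes to lie on the bridge plate, and at the start it lies on the top of the stand.
- pin_tip (a point): The pin's lower end, 65 mm below the collar's underside. The steel shank is 13 mm across at the tip (edge rounded 0.5 mm), widens evenly to 22 mm over 45 mm, then stays 22 mm across for the last 20 mm up to the collar.
- stand: Fixed pin stand: a 44 mm square plate on four thin posts and a 72 mm round foot, 72 mm high, with a 24 mm vertical hole through the plate that holds the pin. Origin at the centre of its underside.
- cup_stack: Bystander: stack of clean foil baking cups, 86 mm across, 94 mm high; origin at the centre of its underside.
- coupler: Bystander: ribbed plastic ring (nozzle coupler), 37 mm across, 12 mm high; origin at the centre of its underside.
- cup: Bystander: filled foil baking cup, 85 mm across, 48 mm high; origin at the centre of its underside.
Mind the look-alikes: they are no part of the job. Of the things that look like the part that bears pin_grip, the largest one is meant.

How it is judged:
On the way, in this order (a step that is already met when the one before it is completed fails the run):
1. the pin is lifted out of its stand (height (world z) of pin_tip above 0.079 m), for 0.1 s.
2. the pin's tip has gone through both holes (horizontal distance between pin_tip and guide_hole below 0.006 m and height (world z) of pin_tip below 0.055 m), for 0.1 s.
At the end, for the whole second after the job is handed in: The pin stands upright (within 0.05 rad) at rest in the guide, its full shank through both holes, the collar's underside on the bridge plate (within 1.8 mm) and centred on its hole within 2.5 mm, released. The thick shank then holds the fence in line (horizontal distance between pin_collar and guide_hole below 0.0025 m and distance between pin_collar and guide_hole below 0.0035 m and height (world z) of pin_collar below 0.0798 m and angle between pin_collar's own z axis and vertical below 0.05 rad and linear speed of pin below 0.01 m/s); the robot touches nothing.
It fails at once if the pin is forced against the guide or fence with more than 45 N (contact force between pin and guide above 45 N).
It fails at once if the gripper or arm pushes the guide or fence (over 3 N) (contact force between any of the fingers, the arm and guide above 3 N).
It fails at once if a bystander is moved more than 20 mm (distance of any of cup_stack, coupler, cup from where it was at the start of the episode above 0.02 m).
It also fails if it takes over 72 s, if anything falls off the work surface, if the arm or the gripper's body presses on something with over 40 N, if the wrist force passes 120 N, or if a joint passes its speed limit or range.

## Robot

A 6-joint arm with a two-finger parallel gripper is mounted at the origin on the work surface; the furniture and walls round the work are solid. World frame = base frame: x ahead of the robot, y to its left, z up, the work surface at z = 0. Lengths are in m, angles in rad, forces in N, time in s.
With the tool pointing down it reaches from about 0.375 to 0.75 m from the base axis. Payload 9 kg.
Tool frame: the origin (TCP) lies on the centre line of the jaws, within the pads' length; the fingertips stand 14 mm ahead of it and the grasp point (between the pads) lies 5 mm behind it; z points along the fingers, y is the line along which they close (so a half turn about z gives the same grasp; the last joint's range is limited). The gripper opens to 85 mm and grips with 20 to 120 N. Pads are 22 mm wide; open, the fingers measure 114 mm over their backs; the gripper's body (76 mm by 85 mm) begins 54 mm behind the grasp point. The pads swing forward as they close: fully open they stand 13 mm farther back than shut.
Start: joints at [1.101, 0.104, 0.097, 1.564, 0, 1.353], TCP at [0.149, 0.581, 0.245] pointing down, gripper open.
Joint ranges: [-2.99, 2.99], [-0.84, 1.86], [-1.1, 1.16], [-1.84, 2.11], [-1.51, 1.56], [-3.14, 3.14]. Speed limits (rad/s): [2.22, 2.22, 2.57, 3.14, 3.14, 3.14].

## Interface

Orientations are given as a unit quaternion [x, y, z, w].
In Python, from rig import robot gives the robot as it stands.
- The arm moves only by the tool carry_out, never from a script. Its arguments are lists of equal length, an entry for each row: "travel": the shift along the tool's x, y, z in m, a list of three; "spin": the turn about the tool's z in rad. In form: {"travel": [[dx, dy, dz], ...], "spin": [spin, ...]}. A call has 1 to 8 rows; each row is the pose to reach, as a shift and turn from the pose commanded when the call began, along the tool's axes at that moment; what a row does not reach only later rows make up. A row lasts 1/12 s, in which the tool goes at most 41.7 mm and 7.16 degrees, less where a joint would pass 70% of its speed; a pose out of reach is approached as far as the arm can. A call with a gripper value outside its range is refused whole. "hand" is the finger opening in m, from 0 to 0.0854, set as the call begins (left out, the last holds). The fingers move at their own pace and stop on an object; the grip force is fixed at half the most. Time passes only in rows, so rows that repeat a pose let the fingers close. It gives the time, the measured TCP pose, the force, the opening and the grip force at its end, in the units of the state.
- robot.state(): the state, without advancing time (a new reading comes with each control period).
- robot.camera(name): name is "scene" or "top"; returns a dict with "color" (480x640x3 uint8, red, green, blue), "K" (3x3 intrinsics, pixels), "position" and "attitude" of the camera in the world. Camera axes: x right, y up, looking along -z (the intrinsics and any distortion apply to the point x, -y, -z); pixel columns grow to the right and rows downward; lengths in m; the calibration is good to about 2 mm. A picture is of the moment at which its call begins. There is no depth.
- robot.finish_job(): hands the job in; it is judged then, once.
The state is a dict: "time": time; "q": joint angles; "qd": joint speeds; "joint_torque": joint torques, N m; "eef_pos": TCP position; "ee_rot": TCP orientation; "ft_force": force on the tool from outside, world axes, zero at the start; "ft_torque": the same for the moment, N m; "gripper_width": opening from 0.0 (shut) to 1.0 (fully open); "gripper_force": force on a finger pad.
Only numpy, scipy, OpenCV 4.12 (cv2) and the standard library are available. Lean on these libraries where they do the work, as an engineer would, in place of code of your own. Each camera call takes 0.05 s, during which the arm holds its last target. There are 200 camera calls.

## Working session

There is one attempt and no reset: what is moved stays moved. The work goes in short steps, Python scripts to look and compute and a tool call to move; the robot and the scene stay as the last step left them, time stands still between calls to the robot, and variables do not carry over. Pictures are saved under pics/ and viewed, at most 10 in all, crops included, and the job is handed in when it is done.

Besides the shell and the picture viewer there is one more tool, called as name(argument=value, ...), one argument or row to a line, values as JSON. carry_out: Moves the arm, as the interface text tells. Its arguments: {"type":"object","properties":{"travel":{"type":"array"},"spin":{"type":"array"},"hand":{"type":"number"}},"required":["travel","spin"]}

```bash
mkdir -p pics; python3 - <<'E'
from rig import robot
import cv2
for n in("scene","top"):
    c=robot.camera(n);cv2.imwrite(f"pics/{n}0.png",c["color"][:,:,::-1]);print(n,c["K"],c["position"],c["attitude"],[k for k in c])
s=robot.state();print(s["eef_pos"],s["ee_rot"],s["ft_force"],s["gripper_width"],s["time"])
E
```

```text
scene [[595.37855464   0.         324.11647524]
 [  0.         595.37855464 242.96029043]
 [  0.           0.           1.        ]] [-0.17414761 -0.70572812  0.61602229] [ 0.46073248 -0.22279134 -0.37962386  0.77069794] ['color', 'K', 'position', 'attitude']
top [[439.50826284   0.         318.24358701]
 [  0.         439.50826284 240.68833469]
 [  0.           0.           1.        ]] [ 0.45598512 -0.11144964  0.98359126] [ 0.02550845 -0.03733167 -0.69955715  0.71314476] ['color', 'K', 'position', 'attitude']
[0.14936243 0.58081584 0.244567  ] [ 1.25577751e-01  9.92083581e-01 -5.93848775e-04 -2.08159061e-04] [ 0.23509614  0.22343745 -0.24757965] 1.002093090145525 0.1
```

View pics/scene0.png

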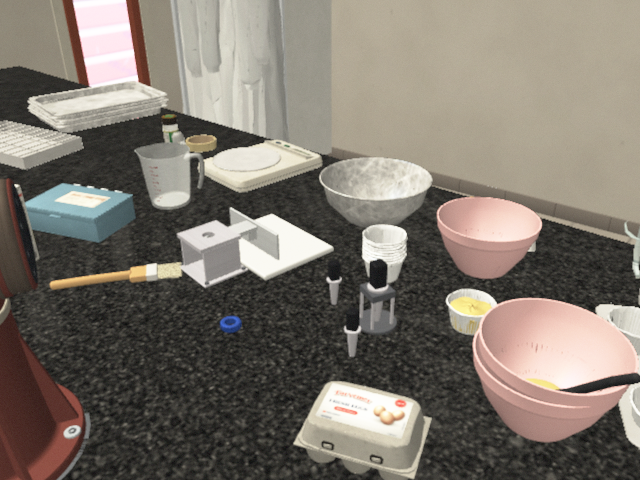

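View pics/top0.png

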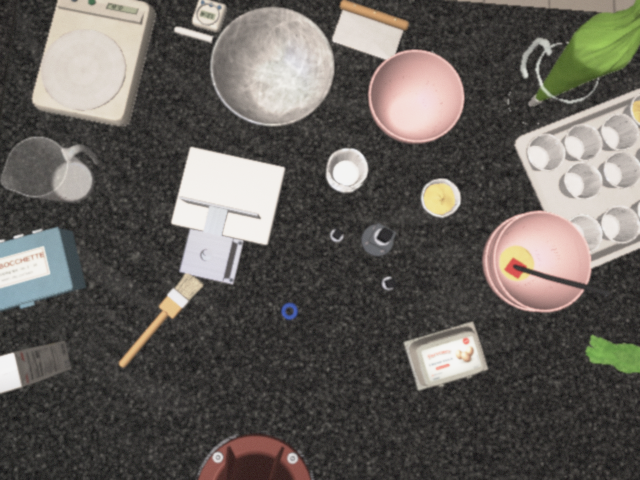

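The scene shows three black-gripped pins, at scene px (334,270), (378,275) and (352,320). The one at (378,275), top px (384,236), is the largest and the only one in a stand. The guide is at scene (212,250), top (212,254). I'll confirm with enlarged crops.

```bash
python3 - <<'E'
import cv2,numpy as np
a=cv2.imread("pics/scene0.png");b=cv2.imread("pics/top0.png")
r=lambda i,x,y,w,h,f:cv2.resize(i[y:y+h,x:x+w],None,fx=f,fy=f,interpolation=cv2.INTER_CUBIC)
A=r(a,310,240,100,125,4) # 400x500
cv2.imwrite("pics/cropA.png",np.hstack([A,cv2.resize(b[200:300,320:400],(400,500),interpolation=cv2.INTER_CUBIC)]))
cv2.imwrite("pics/cropB.png",np.vstack([r(a,170,200,160,90,4)[:, :640],r(b,165,220,160,60,4)]))
E
```

```text
(no output)
```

View pics/cropA.png

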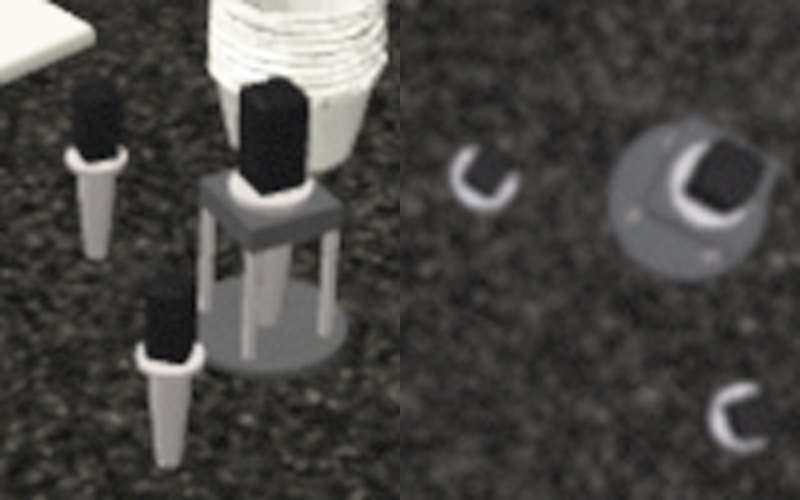

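View pics/cropB.png

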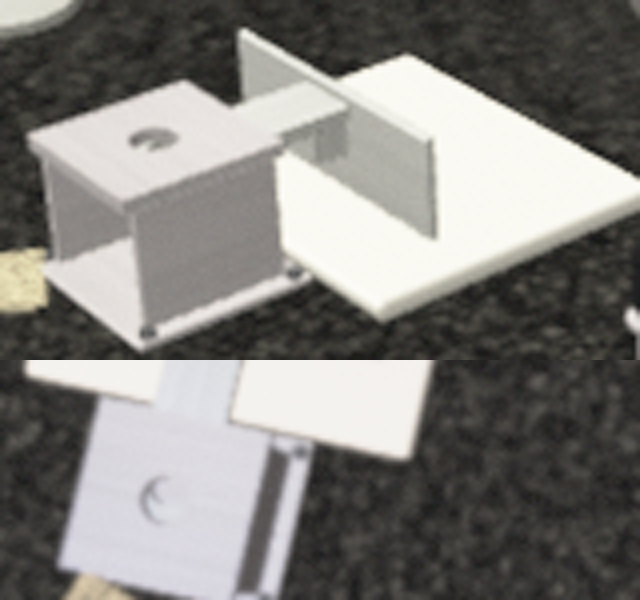

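The crop confirms the pin in the stand at scene (378,275), top (384,236). It has the thickest grip and is seated in the stand; the two loose ones are smaller. The bridge plate's scene corners are about (177,234), (216,220), (240,237) and (202,251). Now to measure.

```bash
cat > h.py <<'E'
import numpy as np,cv2
from scipy.spatial.transform import Rotation as R
CAM={"scene":(595.37855464,324.11647524,242.96029043,[-0.17414761,-0.70572812,0.61602229],[0.46073248,-0.22279134,-0.37962386,0.77069794]),
"top":(439.50826284,318.24358701,240.68833469,[0.45598512,-0.11144964,0.98359126],[0.02550845,-0.03733167,-0.69955715,0.71314476])}
def cast(n,px,z):
    f,cx,cy,p,q=CAM[n];px=np.atleast_2d(px).astype(float)
    d=np.c_[(px[:,0]-cx)/f,-(px[:,1]-cy)/f,-np.ones(len(px))]@R.from_quat(q).as_matrix().T
    p=np.array(p);return p+d*((z-p[2])/d[:,2:])
def proj(n,P):
    f,cx,cy,p,q=CAM[n];c=(np.atleast_2d(P)-p)@R.from_quat(q).as_matrix()
    return np.c_[cx-f*c[:,0]/c[:,2],cy+f*c[:,1]/c[:,2]]
E
python3 - <<'E'
from h import *
np.set_printoptions(precision=4,suppress=True)
a=cv2.imread("pics/scene0.png");b=cv2.imread("pics/top0.png")
q=np.array([[28,135],[185,82],[282,148],[127,203]])/4+[170,200]
P=cast("scene",q,.078);print("bridge s",P,P.mean(0),np.linalg.norm(np.diff(P,axis=0),axis=1))
e=np.roll(P,-1,0)-P;print(np.degrees(np.arctan2(e[:,1],e[:,0])))
print("hole s",cast("scene",np.array([154,140])/4+[170,200],.078))
t=np.array([[95,395],[60,568],[235,598],[268,437]])  # y minus 360
t=(t-[0,360])/4+[165,220];T=cast("top",t,.078);print("bridge t",T,T.mean(0),np.linalg.norm(np.diff(T,axis=0),axis=1))
# board
w=cv2.inRange(b,(225,225,225),(255,255,255));n,l,s,c=cv2.connectedComponentsWithStats(w);print([(x[:5],y) for x,y in zip(s,c) if x[4]>1500])
# stand plate in scene
S=cast("scene",np.array([[200,182],[250,228],[342,210]])/4+[310,240],.072);print("stand",S,(S[0]+S[2])/2);e=np.diff(S,axis=0);print(np.linalg.norm(e,axis=1),np.degrees(np.arctan2(e[:,1],e[:,0])))
print("collar t",cast("top",[383.2,236],.077))
# grip black in both
for n,i,(x0,y0,x1,y1) in(("scene",a,(366,255,392,295)),("top",b,(374,224,398,246))):
    k=cv2.inRange(i[y0:y1,x0:x1],(0,0,0),(42,42,42));
    n_,l,s,c=cv2.connectedComponentsWithStats(k);j=1+np.argmax(s[1:,4]);m=(l==j).astype(np.uint8)
    ct=max(cv2.findContours(m,0,1)[0],key=len);print(n,s[j]+[x0,y0,0,0,0],c[j]+[x0,y0],cv2.minAreaRect(ct))
r=lambda i,x,y,w,h,f:cv2.resize(i[y:y+h,x:x+w],None,fx=f,fy=f,interpolation=cv2.INTER_CUBIC)
m=lambda i:cv2.normalize(i,None,0,255,cv2.NORM_MINMAX)
A=m(r(a,196,228,26,16,15));B=m(r(b,194,242,26,26,15))
cv2.imwrite("pics/hole.png",np.vstack([A,B])[:600])
E
```

```text
bridge s [[0.4651 0.1588 0.078 ]
 [0.5523 0.1406 0.078 ]
 [0.5306 0.0496 0.078 ]
 [0.4479 0.0683 0.078 ]] [0.499  0.1043 0.078 ] [0.089  0.0936 0.0847]
[ -11.7964 -103.4264  167.2602   79.2523]
hole s [[0.4988 0.1055 0.078 ]]
bridge t [[0.5562 0.1418 0.078 ]
 [0.4669 0.1556 0.078 ]
 [0.4533 0.0659 0.078 ]
 [0.5363 0.0521 0.078 ]] [0.5032 0.1038 0.078 ] [0.0904 0.0907 0.0841]
[(array([     0,      0,    640,    480, 295691], dtype=int32), array([321.3183, 240.4095])), (array([ 179,  148,  104,   95, 5688], dtype=int32), array([234.1266, 189.8442]))]
stand [[ 0.5349 -0.2288  0.072 ]
 [ 0.5185 -0.2651  0.072 ]
 [ 0.5528 -0.2881  0.072 ]] [ 0.5438 -0.2584  0.072 ]
[0.0399 0.0413] [-114.3189  -33.762 ]
collar t [[ 0.5494 -0.2607  0.077 ]]
scene [366 260  21  28 398] [377.7236 273.9749] ((10.147208213806152, 18.4390869140625), (19.307950973510742, 27.216373443603516), 4.085616588592529)
top [378 237   8   5  17] [381.3529 238.8235] ((7.600000381469727, 14.80000114440918), (8.049844741821289, 1.7888542413711548), 26.56505012512207)
```

View pics/hole.png

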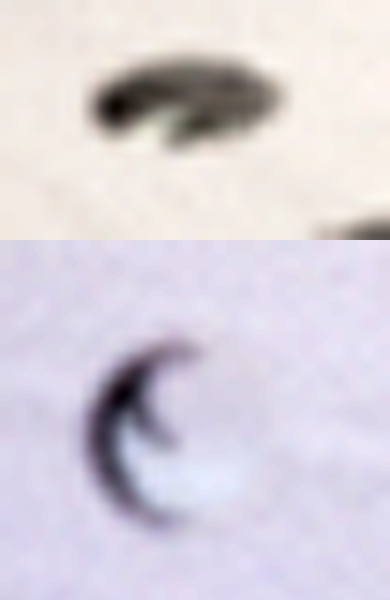

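The hole crop shows a dark tongue-wall arc in the lower left of the hole, with exposed tongue at the bottom of the top view (about px (204,256)). That puts the tongue hole mostly towards guide +x (image up). Next I need the grip yaw and the transforms into tool axes.

```bash
python3 - <<'E'
from h import *
np.set_printoptions(precision=4,suppress=True)
G=cast("scene",np.array([[240,175],[272,193],[308,183]])/4+[310,240],.077);e=np.diff(G,axis=0);print(np.linalg.norm(e,axis=1),np.degrees(np.arctan2(e[:,1],e[:,0])),(G[0]+G[2])/2)
T=cast("top",np.array([[735,140],[765,180],[720,210],[685,175]])/5+[240,200],.122);e=np.diff(T,axis=0);print(np.linalg.norm(e,axis=1),np.degrees(np.arctan2(e[:,1],e[:,0])),T.mean(0))
print("hole t",cast("top",[205.5,254.7],.078))
# slip from tongue circle at z=.068 in crop px
h=cast("top",[205.5,254.7],.078)[0];t=cast("top",[194+205/15,242+(355-240)/15],.068)[0];print("slip",t-h)
b=cv2.imread("pics/top0.png");
k=cv2.inRange(b[200:300,320:400],(0,0,0),(30,30,30));print(np.array2string(b[226:246,374:396].max(2),max_line_width=200))
E
```

```text
[0.0187 0.0174] [-100.9697  -26.4919] [ 0.5491 -0.2566  0.077 ]
[0.0197 0.0216 0.0195] [-142.6444  124.5977   45.691 ] [ 0.5464 -0.2574  0.122 ]
hole t [[0.5033 0.1051 0.078 ]]
slip [ 0.0111 -0.0017 -0.01  ]
[[118 113 104 108 110 110 111 107 105  95  89  81  76  71  63  57  47  43  42  47  46  45]
 [124 111 109 112 112 112 116 111 101  88  77  75  77  78  75  61  46  41  43  48  56  52]
 [122 109 113 116 127 137 139 124  88  67  52  56  63  73  81  69  54  44  46  51  61  55]
 [109 109 119 140 165 178 160 119  70  48  47  48  53  56  65  65  68  61  53  59  64  65]
 [106 117 141 173 192 178 132  84  52  48  49  48  48  44  51  53  60  65  68  67  71  68]
 [114 137 174 200 191 147  90  54  48  45  47  42  47  46  51  46  51  56  70  82  83  78]
 [128 166 200 204 180 114  57  44  48  50  44  49  47  47  49  46  48  52  66  81  95  91]
 [147 189 208 194 146  78  45  46  51  46  47  54  49  48  47  51  46  46  57  82  96  93]
 [159 202 210 180 111  57  44  47  51  54  51  51  52  51  47  47  48  46  69  91  96  84]
 [170 207 195 147  79  47  42  53  50  50  52  53  49  53  48  52  47  54
[... 228 characters left out ...]
9  41  43  45  52  49  46  54  48  53  62  86  98  88  61  46]
 [156 193 178 127  87  58  40  30  37  42  42  52  52  47  54  68  85  95  98  80  60  49]
 [149 190 203 183 151 113  75  44  38  32  39  46  46  51  66  90 105 103  98  80  62  49]
 [130 165 198 208 202 178 140 109  68  48  36  41  59  88 107 115 119 110  98  77  63  63]
 [116 135 173 203 215 209 195 174 138 109  87  91 119 144 150 128 113 108  97  75  61  70]
 [107 118 138 176 199 213 215 210 197 180 161 157 171 171 147 119 109 106  95  76  58  61]
 [ 95  98 114 136 159 183 200 206 206 200 187 174 164 147 123 113 108 104  91  70  57  58]
 [ 97  96 101 106 120 139 149 152 157 154 149 143 131 118 110 110 106 100  82  63  52  56]]
```

carry_out(
  travel=[
    [-0.04,-0.005,-0.005],
    [-0.08,-0.02,-0.005],
    [-0.12,-0.05,-0.005],
    [-0.15,-0.08,-0.005],
    [-0.19,-0.1,-0.005],
    [-0.22,-0.13,-0.005],
    [-0.25,-0.16,-0.005],
    [-0.28,-0.19,-0.005],
  ],
  spin=[0,0,0,0,0,0,0,0],
)

```text
time: 0.77
eef_pos: [0.3664, 0.3381, 0.2499]
ee_rot: [0.125, 0.992, -0.0, -0.0]
ft_force: [0.6, 0.3, 1.6]
gripper_width: 1.001
gripper_force: 0.0
```

carry_out(
  travel=[
    [-0.02,-0.033,0],
    [-0.04,-0.066,0],
    [-0.06,-0.1,0],
    [-0.08,-0.133,0],
    [-0.1,-0.166,0],
    [-0.12,-0.2,0],
    [-0.14,-0.233,0],
    [-0.16,-0.266,0],
  ],
  spin=[0,0,0,0,0,0,0,0],
)

```text
time: 1.43
eef_pos: [0.4545, 0.0405, 0.2502]
ee_rot: [0.126, 0.992, 0.0, 0.0]
ft_force: [1.4, 0.9, -0.2]
gripper_width: 1.0
gripper_force: 0.0
```

carry_out(
  travel=[
    [-0.02,-0.033,0],
    [-0.04,-0.066,0],
    [-0.06,-0.1,0],
    [-0.08,-0.133,0],
    [-0.1,-0.166,0],
    [-0.12,-0.2,0],
    [-0.14,-0.233,0],
    [-0.154,-0.257,0],
  ],
  spin=[0.03,0.06,0.1,0.13,0.16,0.2,0.23,0.255],
)

```text
time: 2.1
eef_pos: [0.5397, -0.2479, 0.2494]
ee_rot: [0.252, 0.968, 0.0, -0.0]
ft_force: [-0.4, 0.1, 0.2]
gripper_width: 0.999
gripper_force: 0.0
```

```bash
python3 - <<'E'
from rig import robot
import numpy as np
from scipy.spatial.transform import Rotation as R
s=robot.state();m=R.from_quat(s["ee_rot"]).as_matrix();print(s["eef_pos"],s["q"],s["time"]);print(m.round(4))
for z in(.245,.099):print(m.T@(np.array([.547,-.258,z])-s["eef_pos"]))
E
```

```text
[ 0.5397089  -0.24788053  0.24936421] [-6.50424079e-01  8.71413033e-02  8.66748810e-02  1.57090652e+00
 -2.19060002e-04 -1.40462120e-01] 2.1
[[-8.728e-01  4.881e-01 -6.000e-04]
 [ 4.881e-01  8.728e-01  2.000e-04]
 [ 6.000e-04 -1.000e-04 -1.000e+00]]
[-0.01130579 -0.0052722   0.00435813]
[-0.01139362 -0.00525232  0.1503581 ]
```

carry_out(
  travel=[
    [0,0,0],
    [0,0,0.02],
    [0,0,0.04],
    [0,0,0.06],
    [0,0,0.07],
    [0,0,0.08],
    [0,0,0.08],
    [0,0,0.08],
  ],
  spin=[0,0,0,0,0,0,0,0],
  hand=0.0854,
)

```text
time: 2.77
eef_pos: [0.5396, -0.2446, 0.1705]
ee_rot: [0.251, 0.968, 0.0, -0.0]
ft_force: [-0.7, -0.3, -0.1]
gripper_width: 1.001
gripper_force: 0.0
```

```bash
python3 - <<'E'
from rig import robot
import cv2,numpy as np
f=lambda n,x,y:cv2.resize(robot.camera(n)["color"][y:y+110,x:x+110,::-1],(400,400),interpolation=cv2.INTER_CUBIC)
cv2.imwrite("pics/over.png",np.hstack([f("scene",325,200),f("top",330,180)]))
s=robot.state();print(s["eef_pos"],s["ft_force"])
E
```

```text
[ 0.54010637 -0.24504787  0.17159481] [ 0.49111217 -0.8463597   0.76065401]
```

View pics/over.png

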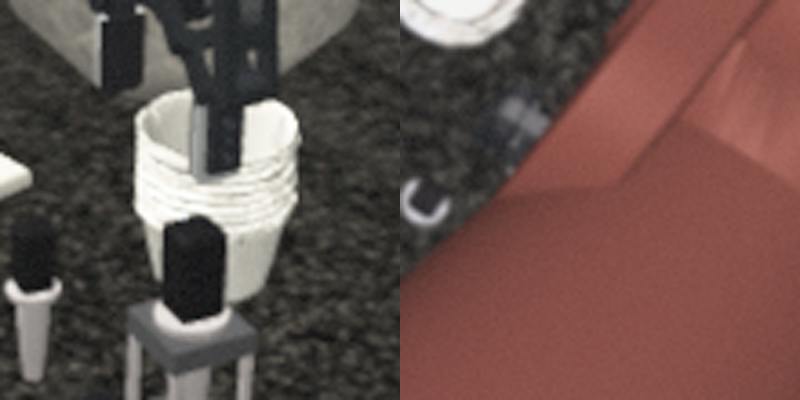

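The scene shows the fingers straddling the pin, about 15 mm off. I'll correct that and descend.

carry_out(
  travel=[
    [-0.006,-0.004,0],
    [-0.0125,-0.008,0],
    [-0.0125,-0.008,0.02],
    [-0.0125,-0.008,0.04],
    [-0.0125,-0.008,0.06],
    [-0.0125,-0.008,0.072],
    [-0.0125,-0.008,0.072],
    [-0.0125,-0.008,0.072],
  ],
  spin=[0,0,0,0,0,0,0,0],
)

```text
time: 3.53
eef_pos: [0.5466, -0.2581, 0.0983]
ee_rot: [0.251, 0.968, 0.0, -0.0]
ft_force: [-0.3, -0.4, 0.5]
gripper_width: 0.999
gripper_force: 0.0
```

carry_out(
  travel=[
    [0,0,0],
    [0,0,0],
    [0,0,0],
    [0,0,0],
    [0,0,0],
    [0,0,0],
    [0,0,0],
    [0,0,0],
  ],
  spin=[0,0,0,0,0,0,0,0],
  hand=0.015,
)

```text
time: 4.2
eef_pos: [0.5471, -0.2581, 0.099]
ee_rot: [0.251, 0.968, -0.0, 0.001]
ft_force: [0.7, 0.6, 4.6]
gripper_width: 0.274
gripper_force: 59.2
```

carry_out(
  travel=[
    [0,0,-0.01],
    [0,0,-0.03],
    [0,0,-0.06],
    [0,0,-0.09],
    [0,0,-0.11],
    [0,0,-0.12],
    [0,0,-0.12],
    [0,0,-0.12],
  ],
  spin=[0,0,0,0,0,0,0,0],
)

```text
time: 4.87
eef_pos: [0.5466, -0.2578, 0.2176]
ee_rot: [0.251, 0.968, 0.0, -0.0]
ft_force: [0.3, 0.4, -2.6]
gripper_width: 0.27
gripper_force: 59.9
```

carry_out(
  travel=[
    [0.015,0.02,0],
    [0.04,0.055,0],
    [0.063,0.086,0],
    [0.085,0.116,0],
    [0.107,0.145,0],
    [0.128,0.174,0],
    [0.15,0.204,0],
    [0.17,0.23,0],
  ],
  spin=[0,0,0,0,0,0,0,0],
)

```text
time: 5.53
eef_pos: [0.5081, 0.0279, 0.2159]
ee_rot: [0.251, 0.968, 0.0, -0.002]
ft_force: [0.5, 0.0, -1.3]
gripper_width: 0.272
gripper_force: 59.9
```

carry_out(
  travel=[
    [0.02,0.028,0],
    [0.035,0.05,0],
    [0.043,0.06,0],
    [0.0435,0.0625,0.02],
    [0.0435,0.0625,0.03],
    [0.0435,0.0625,0.03],
    [0.0435,0.0625,0.03],
    [0.0435,0.0625,0.03],
  ],
  spin=[0,0,0,0,0,0,0,0],
)

```text
time: 6.2
eef_pos: [0.5019, 0.1009, 0.1881]
ee_rot: [0.251, 0.968, -0.0, -0.0]
ft_force: [0.1, -0.3, -1.4]
gripper_width: 0.276
gripper_force: 59.9
```

```bash
python3 - <<'E'
from rig import robot
import cv2,numpy as np
c=robot.camera("scene")["color"][:,:,::-1];cv2.imwrite("pics/s1.png",c)
cv2.imwrite("pics/s1c.png",cv2.resize(c[180:260,170:270],(800,640)[:2],interpolation=cv2.INTER_CUBIC)[:600])
s=robot.state();print(s["eef_pos"],s["ee_rot"],s["ft_force"])
E
```

```text
[0.50216676 0.10084795 0.18861376] [2.51196308e-01 9.67936159e-01 3.49586374e-05 7.51502178e-05] [ 0.0172328   0.07425107 -0.77056382]
```

View pics/s1c.png

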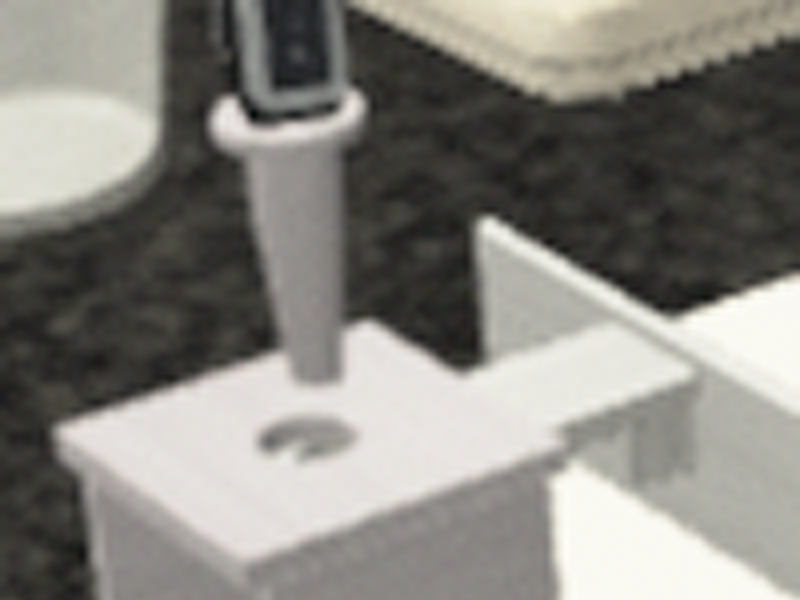

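The tip is at scene (209.6,227.2) and the hole centre at (208.4,234.7). I'll compute the relative offset.

```bash
python3 - <<'E'
from h import *
np.set_printoptions(precision=4,suppress=True)
t=cast("scene",[209.6,227.2],.0966)[0];h=cast("scene",[208.45,234.7],.078)[0];print(t,h,t-h)
d=h-t;m=R.from_quat([.2512,.968,0,0]).as_matrix();print(m.T@[d[0],d[1],0]);
for a in(0,-9,-12):
  u=np.array([np.cos(np.radians(a)),np.sin(np.radians(a)),0]);print(a,m.T@u)
E
```

```text
[0.4991 0.1    0.0966] [0.4996 0.1065 0.078 ] [-0.0005 -0.0065  0.0186]
[0.0027 0.0059 0.    ]
0 [-0.8738  0.4863  0.    ]
-9 [-0.9391  0.3436  0.    ]
-12 [-0.9558  0.294   0.    ]
```

carry_out(
  travel=[
    [0.0024,0.005,0],
    [0.0024,0.005,0],
    [0.0024,0.005,0.008],
    [0.0024,0.005,0.014],
    [0.0024,0.005,0.019],
    [0.0024,0.005,0.023],
    [0.0024,0.005,0.025],
    [0.0024,0.005,0.025],
  ],
  spin=[0,0,0,0,0,0,0,0],
)

```text
time: 6.92
eef_pos: [0.5019, 0.107, 0.1625]
ee_rot: [0.251, 0.968, -0.0, -0.001]
ft_force: [-0.6, 0.9, -1.5]
gripper_width: 0.273
gripper_force: 59.9
```

carry_out(
  travel=[
    [0,0,0],
    [0,0,0.001],
    [0,0,0.001],
  ],
  spin=[0,0,0],
)

```text
time: 7.17
eef_pos: [0.5025, 0.107, 0.1625]
ee_rot: [0.251, 0.968, 0.0, 0.0]
ft_force: [-0.4, 0.1, -0.3]
gripper_width: 0.272
gripper_force: 59.9
```

carry_out(
  travel=[
    [0,0.002,0],
    [0,0.004,0],
    [0,0.004,0],
  ],
  spin=[0,0,0],
)

```text
time: 7.42
eef_pos: [0.5045, 0.1108, 0.1624]
ee_rot: [0.251, 0.968, 0.0, 0.0]
ft_force: [-0.7, -0.4, -1.1]
gripper_width: 0.271
gripper_force: 59.9
```

carry_out(
  travel=[
    [0,0.0005,0],
    [0,0.001,0],
    [0,0.001,0],
  ],
  spin=[0,0,0],
)

```text
time: 7.67
eef_pos: [0.5047, 0.1114, 0.1623]
ee_rot: [0.251, 0.968, -0.0, -0.0]
ft_force: [-0.1, -0.3, -1.5]
gripper_width: 0.277
gripper_force: 59.9
```

carry_out(
  travel=[
    [0,0.0005,0],
    [0,0.001,0],
    [0,0.001,0],
  ],
  spin=[0,0,0],
)

```text
time: 7.92
eef_pos: [0.505, 0.1118, 0.1622]
ee_rot: [0.251, 0.968, -0.001, -0.0]
ft_force: [-2.1, -4.6, 0.2]
gripper_width: 0.274
gripper_force: 60.1
```

carry_out(
  travel=[
    [0,0.0005,0],
    [0,0.001,0],
    [0,0.001,0],
  ],
  spin=[0,0,0],
)

```text
time: 8.17
eef_pos: [0.5052, 0.1122, 0.1623]
ee_rot: [0.251, 0.968, -0.001, -0.0]
ft_force: [-4.5, -7.5, 1.8]
gripper_width: 0.27
gripper_force: 60.5
```

Contact with the +y rim comes at about 5.5 mm, with the normal along tool y, so the tip was nearly centred. Now to the slip side.

carry_out(
  travel=[
    [0,-0.002,0],
    [-0.001,-0.004,0],
    [-0.0025,-0.005,0],
    [-0.004,-0.005,0],
    [-0.004,-0.005,0],
  ],
  spin=[0,0,0,0,0],
)

```text
time: 8.58
eef_pos: [0.5072, 0.1068, 0.1623]
ee_rot: [0.251, 0.968, 0.0, 0.0]
ft_force: [-0.2, 0.1, -1.0]
gripper_width: 0.271
gripper_force: 60.0
```

carry_out(
  travel=[
    [-0.0005,0.0002,0],
    [-0.001,0.0003,0],
    [-0.001,0.0003,0],
  ],
  spin=[0,0,0],
)

```text
time: 8.83
eef_pos: [0.5078, 0.1067, 0.1622]
ee_rot: [0.251, 0.968, 0.0, -0.0]
ft_force: [-0.8, 0.0, -1.3]
gripper_width: 0.269
gripper_force: 60.1
```

carry_out(
  travel=[
    [-0.0005,0.0002,0],
    [-0.001,0.0003,0],
    [-0.001,0.0003,0],
  ],
  spin=[0,0,0],
)

```text
time: 9.08
eef_pos: [0.5083, 0.1066, 0.1622]
ee_rot: [0.251, 0.968, 0.0, -0.001]
ft_force: [-4.8, 0.2, 0.5]
gripper_width: 0.276
gripper_force: 60.4
```

carry_out(
  travel=[
    [0.0003,0,0.001],
    [0.0004,0,0.002],
    [0.0005,0,0.003],
    [0.0005,0,0.003],
  ],
  spin=[0,0,0,0],
)

```text
time: 9.42
eef_pos: [0.508, 0.1066, 0.1591]
ee_rot: [0.251, 0.968, -0.0, -0.0]
ft_force: [-5.1, 0.2, 1.6]
gripper_width: 0.274
gripper_force: 60.6
```

carry_out(
  travel=[
    [0,0,0.001],
    [0,0,0.001],
  ],
  spin=[0,0],
)

```text
time: 9.58
eef_pos: [0.5079, 0.1066, 0.1581]
ee_rot: [0.251, 0.968, -0.0, -0.0]
ft_force: [-5.2, -0.9, 2.3]
gripper_width: 0.276
gripper_force: 60.7
```

carry_out(
  travel=[
    [0.0001,0,0.001],
    [0.0002,0,0.002],
    [0.0002,0,0.002],
  ],
  spin=[0,0,0],
)

```text
time: 9.83
eef_pos: [0.5077, 0.1067, 0.1562]
ee_rot: [0.251, 0.968, -0.0, -0.0]
ft_force: [-5.5, -0.5, 1.7]
gripper_width: 0.275
gripper_force: 60.7
```

carry_out(
  travel=[
    [0.0001,0,0.001],
    [0.0002,0,0.002],
    [0.0002,0,0.002],
  ],
  spin=[0,0,0],
)

```text
time: 10.08
eef_pos: [0.5075, 0.1067, 0.1541]
ee_rot: [0.251, 0.968, -0.0, -0.0]
ft_force: [-6.1, -0.6, 2.7]
gripper_width: 0.274
gripper_force: 60.7
```

The tip is inside the tongue hole: z force is small, tip about 62 mm up. I'll continue down along the taper towards the bridge centre.

carry_out(
  travel=[
    [0.0002,-0.0001,0.001],
    [0.0004,-0.0002,0.002],
    [0.0006,-0.0002,0.0035],
    [0.0008,-0.0003,0.005],
    [0.001,-0.0004,0.0065],
    [0.0012,-0.0005,0.008],
    [0.0012,-0.0005,0.008],
  ],
  spin=[0,0,0,0,0,0,0],
)

```text
time: 10.67
eef_pos: [0.5065, 0.1068, 0.1465]
ee_rot: [0.251, 0.968, -0.0, -0.0]
ft_force: [-5.8, -0.7, 3.5]
gripper_width: 0.271
gripper_force: 61.0
```

carry_out(
  travel=[
    [0.0002,-0.0001,0.001],
    [0.0004,-0.0002,0.002],
    [0.0006,-0.0002,0.0035],
    [0.0008,-0.0003,0.005],
    [0.001,-0.0004,0.0065],
    [0.0012,-0.0005,0.008],
    [0.0012,-0.0005,0.008],
  ],
  spin=[0,0,0,0,0,0,0],
)

```text
time: 11.25
eef_pos: [0.5058, 0.1067, 0.1398]
ee_rot: [0.251, 0.968, -0.0, 0.001]
ft_force: [-8.5, -2.6, 12.0]
gripper_width: 0.279
gripper_force: 62.2
```

carry_out(
  travel=[
    [0.0006,-0.0002,0],
    [0.001,-0.0003,0.0015],
    [0.0013,-0.0004,0.003],
    [0.0016,-0.0006,0.0045],
    [0.0018,-0.0007,0.006],
    [0.0018,-0.0007,0.006],
  ],
  spin=[0,0,0,0,0,0],
)

```text
time: 11.75
eef_pos: [0.5047, 0.1069, 0.1338]
ee_rot: [0.251, 0.968, -0.0, 0.002]
ft_force: [-4.2, -1.2, 8.6]
gripper_width: 0.276
gripper_force: 61.6
```

carry_out(
  travel=[
    [0.0003,-0.0001,0.0015],
    [0.0005,-0.0002,0.003],
    [0.0007,-0.0003,0.0045],
    [0.0009,-0.0004,0.006],
    [0.0009,-0.0004,0.006],
  ],
  spin=[0,0,0,0,0],
)

```text
time: 12.17
eef_pos: [0.504, 0.107, 0.1279]
ee_rot: [0.251, 0.968, -0.0, 0.002]
ft_force: [-2.5, -2.1, 8.9]
gripper_width: 0.271
gripper_force: 61.5
```

carry_out(
  travel=[
    [0.0003,-0.0001,0.0015],
    [0.0005,-0.0002,0.003],
    [0.0007,-0.0003,0.005],
    [0.0008,-0.0003,0.0065],
    [0.0009,-0.0003,0.008],
    [0.0009,-0.0003,0.008],
  ],
  spin=[0,0,0,0,0,0],
)

```text
time: 12.67
eef_pos: [0.5033, 0.1071, 0.1197]
ee_rot: [0.251, 0.968, -0.0, 0.002]
ft_force: [0.0, -2.3, 6.6]
gripper_width: 0.271
gripper_force: 61.2
```

carry_out(
  travel=[
    [0,0,0.0015],
    [0.0001,0,0.003],
    [0.0002,-0.0001,0.005],
    [0.0002,-0.0001,0.0065],
    [0.0003,-0.0001,0.008],
    [0.0003,-0.0001,0.008],
  ],
  spin=[0,0,0,0,0,0],
)

```text
time: 13.17
eef_pos: [0.5033, 0.1072, 0.1115]
ee_rot: [0.251, 0.968, 0.0, 0.002]
ft_force: [1.6, -1.4, 3.5]
gripper_width: 0.27
gripper_force: 60.8
```

Easy going; 7 mm left to the expected seat.

carry_out(
  travel=[
    [0,0,0.0015],
    [0,0,0.003],
    [0,0,0.0045],
    [0,0,0.0055],
    [0,0,0.0055],
  ],
  spin=[0,0,0,0,0],
)

```text
time: 13.58
eef_pos: [0.5029, 0.1075, 0.1054]
ee_rot: [0.251, 0.968, 0.0, 0.002]
ft_force: [6.3, -1.6, 1.6]
gripper_width: 0.277
gripper_force: 60.6
```

carry_out(
  travel=[
    [0,0,0.0005],
    [0,0,0.001],
    [0,0,0.0015],
    [0,0,0.0015],
  ],
  spin=[0,0,0,0],
)

```text
time: 13.92
eef_pos: [0.503, 0.1075, 0.1049]
ee_rot: [0.251, 0.968, 0.0, 0.002]
ft_force: [2.8, -1.3, 10.2]
gripper_width: 0.274
gripper_force: 61.9
```

carry_out(
  travel=[
    [0,0,0.0005],
    [0,0,0.0008],
    [0,0,0.0008],
  ],
  spin=[0,0,0],
)

```text
time: 14.17
eef_pos: [0.503, 0.1075, 0.1049]
ee_rot: [0.251, 0.968, 0.0, 0.002]
ft_force: [-0.4, -0.8, 17.1]
gripper_width: 0.271
gripper_force: 62.8
```

It's on the hard stop, seated. I'll ease off and release.

carry_out(
  travel=[
    [0,0,-0.0006],
    [0,0,-0.001],
    [0,0,-0.001],
  ],
  spin=[0,0,0],
)

```text
time: 14.42
eef_pos: [0.503, 0.1075, 0.1049]
ee_rot: [0.251, 0.968, 0.0, 0.002]
ft_force: [2.8, -1.0, 9.1]
gripper_width: 0.271
gripper_force: 61.2
```

carry_out(
  travel=[
    [0,0,0],
    [0,0,0],
    [0,0,0],
    [0,0,0],
    [0,0,0],
    [0,0,0],
    [0,0,0],
    [0,0,0],
  ],
  spin=[0,0,0,0,0,0,0,0],
  hand=0.07,
)

```text
time: 15.08
eef_pos: [0.5013, 0.1077, 0.1034]
ee_rot: [0.251, 0.968, 0.0, -0.0]
ft_force: [0.5, 0.4, 0.2]
gripper_width: 0.821
gripper_force: 0.0
```

carry_out(
  travel=[
    [0,0,-0.005],
    [0,0,-0.02],
    [0,0,-0.04],
    [0,0,-0.07],
    [0,0,-0.1],
    [0,0,-0.13],
    [0,0,-0.15],
    [0,0,-0.15],
  ],
  spin=[0,0,0,0,0,0,0,0],
)

```text
time: 15.75
eef_pos: [0.503, 0.1076, 0.2589]
ee_rot: [0.251, 0.968, 0.001, 0.003]
ft_force: [0.2, -1.1, -0.0]
gripper_width: 0.82
gripper_force: 0.0
```

```bash
python3 - <<'E'
from rig import robot
import cv2
c=robot.camera("scene")["color"][:,:,::-1]
cv2.imwrite("pics/end.png",cv2.resize(c[190:290,160:280],(720,600),interpolation=cv2.INTER_CUBIC))
E
```

```text
(no output)
```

View pics/end.png

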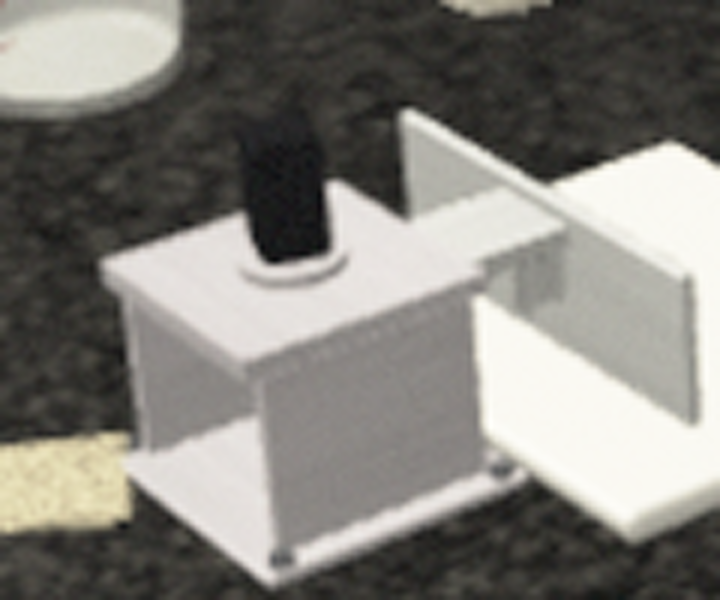

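The collar lies flat on the bridge at scene px (209,235), the pin is upright and the gripper is clear. I'm handing it in.

```bash
python3 -c "
from rig import robot
print(robot.finish_job())"
```

```text
the job is handed in; nothing more can be done
None
```

The pin is through both holes with its collar seated flat on the bridge plate and released. The wrist force peaked at about 17 N, and I handed the job in at about 16 s; the hand-in gave no verdict.

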